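# Start the warming plate

### The job

Start the warming plate under the bowl and the mug: with the fingertips, gently press its keys down one after the other until each stays in, first the round key (mains), then the long bar key (heat), then the square key (timer), none before its turn. Leave the cross-shaped key alone, do not pick anything up, and leave the bowl, the mug and the tin beside the plate where they stand.

Things in the scene. Friction and masses are not known exactly. Their poses are not given: they have to be found in the camera images.
- warming_plate: Warming plate fixed to the worktop: low aluminium box, 340 mm wide (its y), 260 mm deep (its x), black glass at the back. Origin: centre of the underside; x from front (robot side) to back, z up. Deck 36 mm, glass 40 mm above the worktop. Four white keys in a row on the deck near the front edge, at x = -0.100, y = -0.099, -0.033, 0.033, 0.099 of its frame, in varying order.
- key_round_top (a point): Centre of the top face of the round key, 30 mm across, on the warming plate; it stands 14 mm proud of the deck when out (top 50 mm above the worktop). The point goes down with the key.
- key_round (a joint): How far the round key is pressed straight down, m: 0 out, 0.006 at its stop. It counts as in past 0.004. It slides against about 2.5 N of friction, without a spring, and stays where it is left. Its soft cap gives 1 mm more per 2.5 N and springs back when released; let go when fully in, its top is 8 mm above the deck.
- key_bar_top (a point): Centre of the top face of the long narrow bar key, 40 mm by 12 mm, long side along the row, on the warming plate; it stands 14 mm proud of the deck when out (top 50 mm above the worktop). The point goes down with the key.
- key_bar (a joint): How far the bar key is pressed straight down, m: 0 out, 0.006 at its stop. It counts as in past 0.004. It slides against about 2.5 N of friction, without a spring, and stays where it is left. Its soft cap gives 1 mm more per 2.5 N and springs back when released; let go when fully in, its top is 8 mm above the deck.
- key_square_top (a point): Centre of the top face of the square key, 26 mm by 26 mm, on the warming plate; it stands 14 mm proud of the deck when out (top 50 mm above the worktop). The point goes down with the key.
- key_square (a joint): How far the square key is pressed straight down, m: 0 out, 0.006 at its stop. It counts as in past 0.004. It slides against about 2.5 N of friction, without a spring, and stays where it is left. Its soft cap gives 1 mm more per 2.5 N and springs back when released; let go when fully in, its top is 8 mm above the deck.
- key_cross_top (a point): Centre of the top face of the cross-shaped key, two crossed bars of 32 mm by 10 mm, on the warming plate; it stands 14 mm proud of the deck when out (top 50 mm above the worktop). The point goes down with the key.
- key_cross (a joint): How far the cross key is pressed straight down, m: 0 out, 0.006 at its stop. It counts as in past 0.004. It slides against about 2.5 N of friction, without a spring, and stays where it is left. Its soft cap gives 1 mm more per 2.5 N and springs back when released; let go when fully in, its top is 8 mm above the deck.
- bowl: Round black bowl, 183 mm wide and 62 mm high, loose on the glass of the warming plate behind the keys. Origin at the centre of its underside.
- mug: Black mug with a handle, body 82 mm wide and 104 mm high, loose on the glass beside the bowl. Origin on its underside, 17 mm from the axis of the body towards the handle.
- tin: Round food tin, 75 mm wide and 58 mm high, loose on the worktop to the right of the warming plate. Origin at the centre of its underside. Further right, past the end of the worktop (y below -0.47), a tall cabinet stands with its front at x = 0.36: keep the gripper clear of it.
Mind the look-alikes: they are no part of the job. Leave any purple look-alike of the tin alone.

How it is judged:
On the way, in this order (a step that is already met when the one before it is completed fails the run):
1. the round key is pressed in by the fingers (value of joint key_round above 0.004 m and contact force between the fingers and key_round above 0.3 N), for 0.02 s.
2. the bar key is pressed in by the fingers (value of joint key_bar above 0.004 m and contact force between the fingers and key_bar above 0.3 N), for 0.02 s.
3. the square key is pressed in by the fingers (value of joint key_square above 0.004 m and contact force between the fingers and key_square above 0.3 N), for 0.02 s.
At the end, for the whole second after the job is handed in: The round, bar and square keys are each in by more than 4 mm, the cross-shaped key is out (less than 2 mm down), and the bowl, the mug and the tin are at rest within 20 mm of where they stood (value of joint each of key_round, key_bar, key_square above 0.004 m and value of joint key_cross below 0.002 m and not (distance of bowl from where it was at the start of the episode above 0.02 m) and not (distance of mug from where it was at the start of the episode above 0.02 m) and not (distance of tin from where it was at the start of the episode above 0.02 m) and linear speed of each of bowl, mug, tin below 0.02 m/s); the robot touches nothing.
It fails at once if the bar key is pressed (over 2 mm) before the round key is in (value of joint key_bar above 0.002 m and value of joint key_round below 0.004 m).
It fails at once if the square key is pressed (over 2 mm) before the bar key is in (value of joint key_square above 0.002 m and value of joint key_bar below 0.004 m).
It fails at once if the cross-shaped key is pressed (over 2 mm) (value of joint key_cross above 0.002 m).
It fails at once if a key or the warming plate is pushed harder than 25 N (contact force between any of the fingers, the arm and key_round above 25 N or contact force between any of the fingers, the arm and key_bar above 25 N or contact force between any of the fingers, the arm and key_square above 25 N or contact force between any of the fingers, the arm and key_cross above 25 N or contact force between any of the fingers, the arm and warming_plate above 25 N).
It fails at once if the bowl, the mug or the tin is shifted by more than 20 mm, tipped or lifted by more than 10 mm (distance of any of bowl, mug, tin from where it was at the start of the episode above 0.02 m or angle between any of bowl, mug, tin's own z axis and vertical above 0.3 rad or height (world z) of any of bowl, mug above 0.05 m or height (world z) of tin above 0.01 m).
It also fails if it takes over 45 s, if anything falls off the work surface, if the arm or the gripper's body presses on something with over 40 N, if the wrist force passes 120 N, or if a joint passes its speed limit or range.

### The arm

A 7-joint arm with a two-finger parallel gripper is mounted at the origin on a cart in front of the work surface, level with it; the furniture and walls round the work are solid. World frame = base frame: x ahead of the robot, y to its left, z up, the work surface at z = 0. Lengths are in m, angles in rad, forces in N, time in s.
With the tool pointing down it reaches from about 0.425 to 0.925 m from the base axis. Payload 6.8 kg.
Tool frame: the origin (TCP) lies at the very end of the fingers, on their centre line; the grasp point (between the pads) lies 19 mm behind it; z points along the fingers, y is the line along which they close (so a half turn about z gives the same grasp; the last joint's range is limited). The gripper opens to 85 mm and grips with 20 to 120 N. Pads are 22 mm wide; open, the fingers measure 114 mm over their backs; the gripper's body (76 mm by 85 mm) begins 54 mm behind the grasp point. The pads swing forward as they close: fully open they stand 13 mm farther back than shut.
Start: joints at [-1.267, 0.477, 0.022, 1.555, -0.011, 1.109, -0.083], TCP at [0.27, 0.619, 0.231] pointing down, gripper open.
Joint ranges: [-2.96, 2.96], [-0.34, 2.1], [-1.41, 1.46], [0.24, 2.44], [-1.37, 4.51], [0.17, 1.92], [-2.96, 2.96]. Speed limits (rad/s): [2.39, 2.39, 3.14, 3.14, 3.14, 3.14, 3.14].

### API

Orientations are given as a unit quaternion [w, x, y, z].
In Python, from station import bot gives the robot as it stands. The module is installed in compiled form; this text tells all that it offers.
- The arm moves only by the shell command python3 -m jog 'ROWS' [OPENING] [FORCE]. ROWS is JSON, a list of rows, each a list of 4 numbers: the shift along the tool's x, y, z in cm, then the turn about the tool's z in rad. In form: [[x, y, z, spin], ...]. A call has 1 to 20 rows; each row is the pose to reach, as a shift and turn from the pose commanded when the call began, along the tool's axes at that moment; what a row does not reach only later rows make up. A row lasts 1/12 s, in which the tool goes at most 41.7 mm and 7.16 degrees, less where a joint would pass 70% of its speed; a pose out of reach is approached as far as the arm can. A call with a gripper value outside its range is refused whole. OPENING is the closure, from -1 (fully open) to 1 (shut), set as the call begins (- or left out, the last holds). The fingers move at their own pace and stop on an object; FORCE is the grip in N (left out, the last holds). Time passes only in rows, so rows that repeat a pose let the fingers close. It gives the time, the measured TCP pose, the force, the opening and the grip force at its end, in the units of the state.
- bot.get_obs(): the state, without advancing time (a new reading comes with each control period).
- bot.read_camera(name): name is "scene" or "top"; returns a dict with "pixels" (400x640x3 uint8, red, green, blue), "depth" (400x640 float32, m along the optical axis (not along the pixel's ray), 0 where there is no reading), "fovy" (degrees; the focal length in pixels is half the picture's height over the tangent of half this angle, whatever the lens; pixels are square), "cx", "cy" (the principal point, pixels), "pose" (4x4, takes a point from camera to world coordinates). Camera axes: x right, y down, z forward; pixel columns grow to the right and rows downward; lengths in m; the calibration is good to about 2 mm. A picture is of the moment at which its call begins.
- bot.hand_in(): hands the job in; it is judged then, once.
The state is a dict: "t": time; "q": joint angles; "joint_vel": joint speeds; "joint_torque": joint torques, N m; "eef_pos": TCP position; "tool_rot": TCP orientation; "contact_force": force on the tool from outside, world axes, zero at the start; "torque": the same for the moment, N m; "gripper_width": opening from 0.0 (shut) to 1.0 (fully open); "grasp_force": force on a finger pad.
Only numpy, scipy, OpenCV 4.12 (cv2) and the standard library are available. Lean on these libraries where they do the work, as an engineer would, in place of code of your own. Each camera call takes 0.05 s, during which the arm holds its last target. There are 200 camera calls.

## Working session

There is one attempt and no reset: what is moved stays moved. The work goes in short steps, Python scripts to look and compute and a shell command to move; the robot and the scene stay as the last step left them, time stands still between calls to the robot, and variables do not carry over. Pictures are saved under pics/ and viewed, at most 10 in all, crops included, and the job is handed in when it is done.

```bash
mkdir -p pics; python3 - <<'E'
from station import bot
import cv2
o=bot.get_obs()
print({k:o[k] for k in("t","eef_pos","tool_rot","contact_force","gripper_width")})
for n in("top","scene"):
    c=bot.read_camera(n);print(n,c["fovy"],c["cx"],c["cy"],c["pose"])
    cv2.imwrite(f"pics/{n}0.png",c["pixels"][:,:,::-1])
E
```

```text
{'t': 0.0, 'eef_pos': array([0.26994638, 0.61802927, 0.23032409]), 'tool_rot': array([-1.20180824e-04,  2.04414557e-01,  9.78883993e-01, -8.95695470e-04]), 'contact_force': array([ 0.52484757, -0.08369177, -0.39520872]), 'gripper_width': 0.9946714181680638}
top 46.09491244949013 328.59461465838166 199.35245215831696 [[ 0.0078866  -0.99416061  0.10762192  0.44493374]
 [-0.9999662  -0.0075906   0.00315975 -0.11155382]
 [-0.00232439 -0.10764321 -0.99418687  0.92858131]
 [ 0.          0.          0.          1.        ]]
scene 54.20735882825385 315.17200800663494 197.4501396922606 [[ 0.83539461 -0.35137285  0.42267359  0.17056216]
 [-0.54962408 -0.52645263  0.64866092 -0.65910514]
 [-0.00540422 -0.77419942 -0.63291867  0.59750904]
 [ 0.          0.          0.          1.        ]]
```

View pics/top0.png

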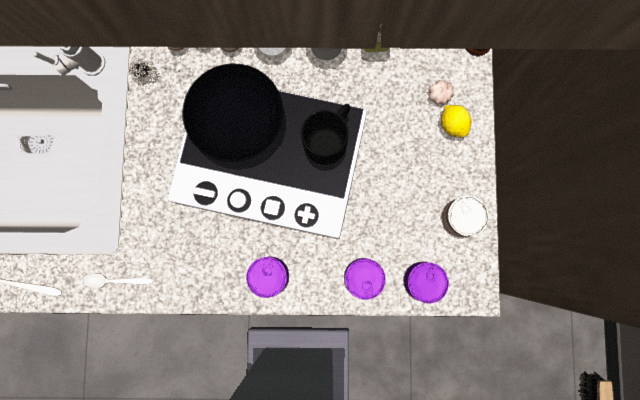

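View pics/scene0.png

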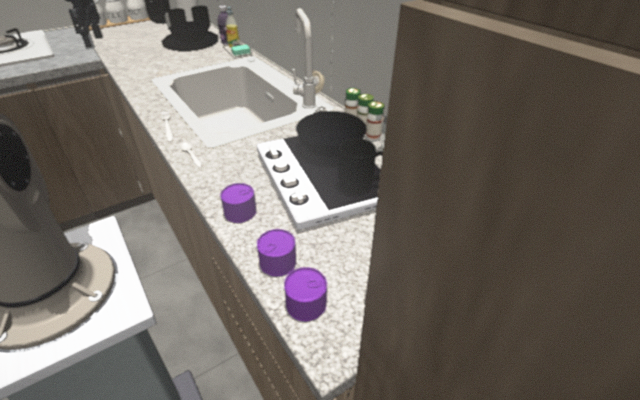

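The top view shows the key row on the plate, left to right: bar (205,192), round (238,200), square (272,208) and cross (306,215). The bowl is at (235,112), the mug at (325,138) and the white tin at (467,216). Three purple look-alikes stand in front, at (267,277), (365,278) and (428,283). The scene view shows the same keys at about (273,154) to (298,199). Next I'll measure them in both views.

```bash
cat > h.py <<'E'
import numpy as np,cv2
from station import bot
def ray(c,u,v):
    f=200/np.tan(np.radians(c["fovy"])/2)
    d=c["pose"][:3,:3]@np.array([(u-c["cx"])/f,(v-c["cy"])/f,1]);return c["pose"][:3,3],d
def plane(c,u,v,z):
    o,d=ray(c,u,v);return o+d*(z-o[2])/d[2]
def proj(c,p):
    f=200/np.tan(np.radians(c["fovy"])/2)
    q=c["pose"][:3,:3].T@(np.array(p)-c["pose"][:3,3]);return f*q[0]/q[2]+c["cx"],f*q[1]/q[2]+c["cy"]
def keys(c,x0,y0,x1,y1,amin=60):
    # white blobs enclosed by dark recess discs
    g=cv2.cvtColor(c["pixels"],cv2.COLOR_RGB2GRAY)[y0:y1,x0:x1]
    g=cv2.resize(g,None,fx=4,fy=4,interpolation=cv2.INTER_CUBIC)
    n,l,s,ce=cv2.connectedComponentsWithStats((g>120).astype(np.uint8))
    return [(ce[i][0]/4+x0-.375,ce[i][1]/4+y0-.375,s[i,4]/16,s[i,2]/4,s[i,3]/4) for i in range(1,n) if amin<s[i,4]/16<400]
E
python3 - <<'E'
from h import *
np.set_printoptions(precision=4,suppress=True)
t=bot.read_camera("top");s=bot.read_camera("scene")
for k in keys(t,185,172,330,236):
    u,v=k[:2];p=plane(t,u,v,.05);print(np.round(k,1),p,"depth z",t["depth"][int(round(v)),int(round(u))], "scene px",np.round(proj(s,p),1))
print("scene")
for k in keys(s,255,140,320,212,8):print(np.round(k,1),plane(s,k[0],k[1],.05))
a=cv2.resize(t["pixels"][165:240,165:345],None,fx=4,fy=4);b=cv2.resize(s["pixels"][140:215,245:345],None,fx=4,fy=4)
im=np.zeros((600,720,3),np.uint8);im[:300]=a;im[300:,:400]=b
cv2.imwrite("pics/crop.png",im[:,:,::-1])
# depth profile
for n,(u,v) in dict(bowl=(235,112),mug=(325,138),tin=(467,216),deck=(225,215),glass=(290,165),p1=(267,277),p2=(365,278)).items():
    d=t["depth"][v,u];o,r=ray(t,u,v);print(n,o+r*d)
E
```

```text
[237.4 199.3 216.1  16.8  16.8] [0.5388 0.0627 0.05  ] depth z 0.88224614 scene px [280.5 163. ]
[271.6 206.8 214.4  17.2  16.5] [ 0.5252 -0.0018  0.05  ] depth z 0.8832199 scene px [288.9 177.7]
[305.8 214.3 178.9  17.8  18.5] [ 0.5116 -0.0663  0.05  ] depth z 0.8796854 scene px [298.2 193.9]
scene
bowl [0.7085 0.073  0.0461]
mug [ 0.6585 -0.1009  0.0465]
tin [ 0.5104 -0.367   0.0533]
deck [ 0.5128  0.0966 -0.0013]
glass [ 0.6066 -0.0343  0.0412]
p1 [0.3952 0.0032 0.0554]
p2 [ 0.3947 -0.1769  0.0536]
```

View pics/crop.png

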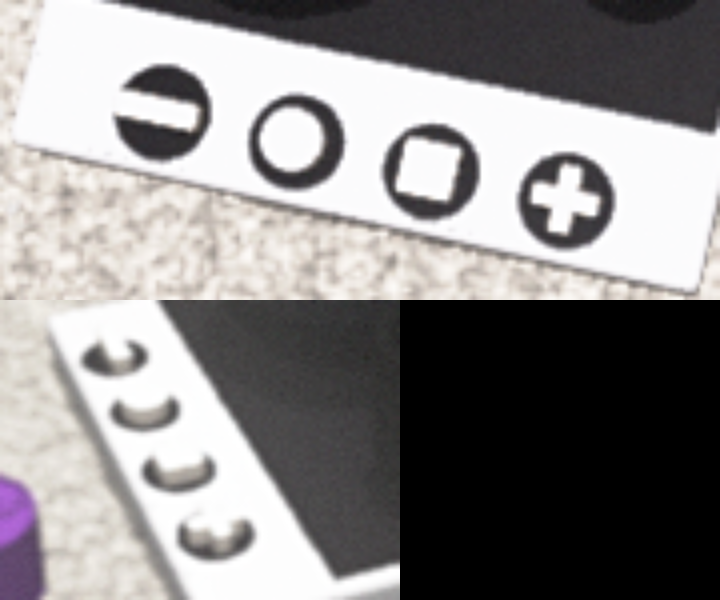

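The enlarged crop confirms the order, left to right: bar, round, square, cross. The round key, (237,199) in the top picture, fits "mains". I'll close the gripper, travel above the round key and cross-check the row geometry.

```bash
python3 -m jog '[[0,0,0.5,0],[-1,-1,1,0],[-3.5,-3,2,0],[-6.5,-5.5,3,0],[-9.5,-8,4,0],[-12.5,-10.5,5,0],[-15.5,-13,6,0],[-18.5,-15.5,7,0],[-21.5,-18.3,8,0],[-24.5,-21,8,0],[-27.5,-23.5,8,0],[-30.5,-26,8,0],[-33.5,-28.7,8,0],[-36.5,-31.3,8,0],[-39.5,-34,8,0],[-42,-36,8,0],[-44.5,-38,8,0],[-46,-39.5,8,0],[-46.9,-40.1,8,0],[-46.9,-40.1,8,0]]' 1 20
cat > m.py <<'E'
from h import *
import sys
from scipy.spatial.transform import Rotation as R
def shift(p):
    o=bot.get_obs();q=o["tool_rot"];r=R.from_quat([q[1],q[2],q[3],q[0]])
    return r.inv().apply(np.array(p)-o["eef_pos"])*100
E
python3 - <<'E'
from m import *
np.set_printoptions(precision=4,suppress=True)
print(bot.get_obs()["contact_force"],shift([.5388,.0627,.065]))
s=bot.read_camera("scene");t=bot.read_camera("top")
# dark recess discs, centres in both views, cast on z=.036
g=cv2.cvtColor(s["pixels"],cv2.COLOR_RGB2GRAY)
for n,p in dict(bar=(.5524,.1272),round=(.5388,.0627),square=(.5252,-.0018),cross=(.5116,-.0663)).items():
    print(n,proj(s,[*p,.036]),proj(s,[*p,.05]))
cv2.imwrite("pics/s1.png",cv2.resize(s["pixels"][60:210,200:400],None,fx=4,fy=4)[:,:,::-1])
E
```

```text
t: 1.87
eef_pos: [0.5404, 0.0609, 0.1511]
tool_rot: [0.0, 0.207, 0.978, -0.0]
contact_force: [0.3, 0.2, -0.6]
gripper_width: -0.0
grasp_force: 0.0
[ 0.2517  0.2471 -0.5544] [0.2236 0.1101 8.6147]
bar (np.float64(273.2520876995115), np.float64(154.29436718834626)) (np.float64(272.85815340644126), np.float64(149.75797410795346))
round (np.float64(280.8279818212412), np.float64(167.65457756590257)) (np.float64(280.4839071768266), np.float64(163.0177183460051))
square (np.float64(289.17779865047805), np.float64(182.3796130086094)) (np.float64(288.896157400237), np.float64(177.64503123697403))
cross (np.float64(298.426512862155), np.float64(198.68986835331933)) (np.float64(298.22319502651004), np.float64(193.86298649057179))
```

View pics/s1.png

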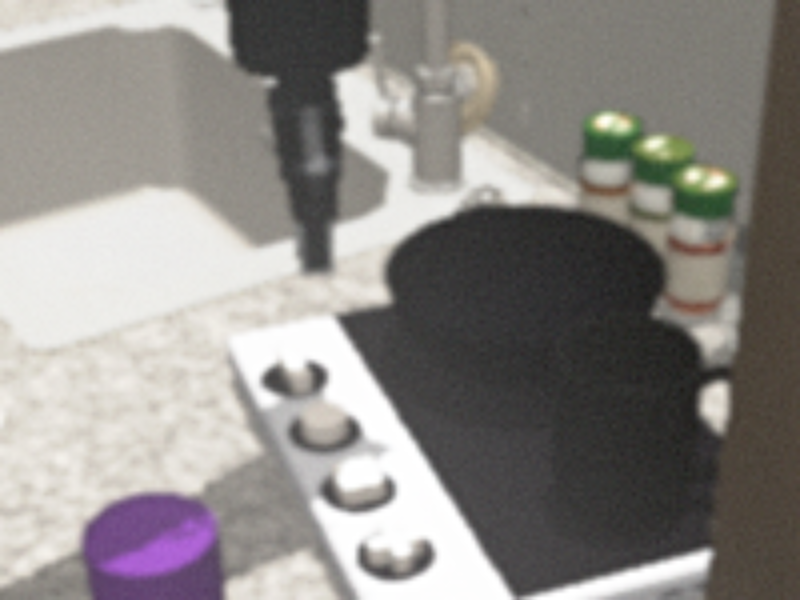

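The scene view agrees: the recess centres, round (281,167) and bar (274,155), match the positions predicted from the top view to within 1 px. The closed tip hangs above the round key. I'll come down to just above it, then press slowly.

```bash
python3 -m jog '[[0.1,0.1,1.5,0],[0.2,0.1,4,0],[0.2,0.1,6.5,0],[0.2,0.1,8.5,0],[0.2,0.1,9,0],[0.2,0.1,9.3,0],[0.2,0.1,9.3,0]]'; python3 -m jog '[[0,0,0.3,0],[0,0,0.5,0],[0,0,0.7,0],[0,0,0.8,0],[0,0,0.9,0],[0,0,1.0,0],[0,0,1.1,0],[0,0,1.1,0],[0,0,1.1,0]]'
```

```text
t: 2.55
eef_pos: [0.5378, 0.0664, 0.0584]
tool_rot: [-0.0, 0.204, 0.979, 0.0]
contact_force: [-0.3, 0.1, -0.1]
gripper_width: -0.001
grasp_force: 0.0
t: 3.3
eef_pos: [0.5382, 0.0651, 0.0474]
tool_rot: [0.0, 0.205, 0.979, 0.0]
contact_force: [0.6, 0.2, 2.6]
gripper_width: -0.002
grasp_force: 0.8
```

```bash
python3 -m jog '[[0,0,0.1,0],[0,0,0.2,0],[0,0,0.3,0],[0,0,0.4,0],[0,0,0.5,0],[0,0,0.5,0],[0,0,0.5,0]]'
```

```text
t: 3.88
eef_pos: [0.5383, 0.0651, 0.0424]
tool_rot: [0.0, 0.204, 0.979, 0.0]
contact_force: [0.4, 0.1, 4.1]
gripper_width: -0.001
grasp_force: 2.0
```

The force has risen past the 2.5 N of friction and the height fits the stop. I'll push 2 mm more to be sure, then lift.

```bash
python3 -m jog '[[0,0,0.1,0],[0,0,0.2,0],[0,0,0.2,0]]'; python3 -m jog '[[0,0,-0.5,0],[0,0,-1.5,0],[0,0,-2.5,0],[0,0,-3.5,0],[0,0,-3.5,0]]'; python3 -c "
from m import *
t=bot.read_camera('top');print(shift([.5524,.1272,.058]).round(2),shift([.5388,.0627,.058]).round(2))
for k in keys(t,185,172,330,236): print(np.round(k,1))"
```

```text
t: 4.13
eef_pos: [0.5383, 0.0651, 0.0406]
tool_rot: [0.0, 0.204, 0.979, 0.0]
contact_force: [-1.3, -0.9, 7.8]
gripper_width: -0.003
grasp_force: 4.2
t: 4.55
eef_pos: [0.5392, 0.0653, 0.0775]
tool_rot: [0.001, 0.205, 0.979, 0.001]
contact_force: [0.7, -0.9, -0.5]
gripper_width: -0.001
grasp_force: 0.0
[1.24 6.21 1.87] [-0.1  -0.24  1.87]
[192.9 180.  157.   15.   25.2]
[271.7 206.7 215.1  17.   16.8]
[305.8 214.3 183.8  18.2  18.5]
```

The round key is in. Now the bar key.

```bash
python3 -m jog '[[0.4,2,0,0],[0.9,4.5,0,0],[1.2,6,0,0],[1.2,6.2,0,0],[1.2,6.2,1,0],[1.2,6.2,1.9,0],[1.2,6.2,1.9,0]]'; python3 -m jog '[[0,0,0.3,0],[0,0,0.5,0],[0,0,0.7,0],[0,0,0.8,0],[0,0,0.9,0],[0,0,1.0,0],[0,0,1.1,0],[0,0,1.1,0],[0,0,1.1,0]]'
```

```text
t: 5.18
eef_pos: [0.5499, 0.1247, 0.0538]
tool_rot: [-0.002, 0.205, 0.979, -0.002]
contact_force: [0.4, -0.1, 0.1]
gripper_width: 0.004
grasp_force: 0.0
t: 5.93
eef_pos: [0.552, 0.1267, 0.0454]
tool_rot: [0.0, 0.204, 0.979, 0.0]
contact_force: [0.0, -1.1, 1.1]
gripper_width: 0.001
grasp_force: 0.8
```

```bash
python3 -m jog '[[0,0,0.1,0],[0,0,0.2,0],[0,0,0.3,0],[0,0,0.4,0],[0,0,0.5,0],[0,0,0.5,0],[0,0,0.5,0]]'
```

```text
t: 6.52
eef_pos: [0.5521, 0.1268, 0.0408]
tool_rot: [0.0, 0.204, 0.979, 0.0]
contact_force: [-1.3, -0.6, 8.0]
gripper_width: -0.002
grasp_force: 4.0
```

The bar key is at its stop: 8 N at z = 0.041, the same as for the round key. Lift and aim for the square.

```bash
python3 -m jog '[[0,0,-0.5,0],[0,0,-1.5,0],[0,0,-2.5,0],[0,0,-3.5,0],[0,0,-3.5,0],[0,0,-3.5,0]]'; python3 -c "
from m import *
print(shift([.5252,-.0018,.058]).round(2))"
```

```text
t: 7.02
eef_pos: [0.5524, 0.1271, 0.0762]
tool_rot: [0.001, 0.204, 0.979, 0.001]
contact_force: [0.1, -0.3, 0.2]
gripper_width: -0.004
grasp_force: 0.0
[ -2.66 -12.9    1.81]
```

```bash
python3 -m jog '[[-0.4,-2,0,0],[-1,-5,0,0],[-1.6,-8,0,0],[-2.2,-11,0,0],[-2.6,-12.6,0,0],[-2.6,-12.9,0,0],[-2.6,-12.9,1,0],[-2.6,-12.9,1.8,0],[-2.6,-12.9,1.8,0],[-2.6,-12.9,1.8,0]]'; python3 -m jog '[[0,0,0.3,0],[0,0,0.5,0],[0,0,0.7,0],[0,0,0.8,0],[0,0,0.9,0],[0,0,1.0,0],[0,0,1.1,0],[0,0,1.1,0],[0,0,1.1,0]]'
```

```text
t: 7.85
eef_pos: [0.5235, -0.0002, 0.0562]
tool_rot: [-0.001, 0.203, 0.979, -0.0]
contact_force: [0.1, -0.5, 0.1]
gripper_width: -0.001
grasp_force: 0.0
t: 8.6
eef_pos: [0.5242, -0.0018, 0.0464]
tool_rot: [0.0, 0.204, 0.979, 0.0]
contact_force: [-0.2, 1.9, 1.1]
gripper_width: -0.001
grasp_force: 0.8
```

```bash
python3 -m jog '[[0,0,0.1,0],[0,0,0.2,0],[0,0,0.3,0],[0,0,0.4,0],[0,0,0.5,0],[0,0,0.6,0],[0,0,0.6,0],[0,0,0.6,0]]';  python3 -m jog '[[0,0,-0.5,0],[0,0,-1.5,0],[0,0,-3.5,0],[0,0,-6,0],[0,0,-9,0],[0,0,-12,0],[0,0,-15,0],[2,2,-16,0],[5,5,-16,0],[8,8,-16,0],[11,11,-16,0],[14,14,-16,0],[17,17,-16,0],[19,19,-16,0],[20,20,-16,0],[20,20,-16,0],[20,20,-16,0]]'
python3 - <<'E'
from m import *
t=bot.read_camera("top");s=bot.read_camera("scene")
for k in keys(t,185,172,330,236): print(np.round(k,1))
im=np.zeros((600,800,3),np.uint8);im[:400,:640]=0
im[:300]=cv2.resize(t["pixels"][165:240,150:350],None,fx=4,fy=4);im[300:,:400]=cv2.resize(s["pixels"][140:215,245:345],None,fx=4,fy=4)
im[300:550,400:]=cv2.resize(t["pixels"],(400,250))
cv2.imwrite("pics/end.png",im[:,:,::-1])
E
```

```text
t: 9.27
eef_pos: [0.5242, -0.0019, 0.0407]
tool_rot: [0.0, 0.204, 0.979, 0.0]
contact_force: [-2.0, 1.9, 8.4]
gripper_width: -0.003
grasp_force: 4.1
t: 10.68
eef_pos: [0.4205, 0.2613, 0.2004]
tool_rot: [0.0, 0.204, 0.979, -0.0]
contact_force: [1.1, -0.4, -0.5]
gripper_width: -0.002
grasp_force: 0.0
[238.  199.7 213.4  16.5  16.5]
[271.9 207.1 212.8  16.8  17. ]
[305.8 214.3 180.2  18.   18.5]
```

View pics/end.png

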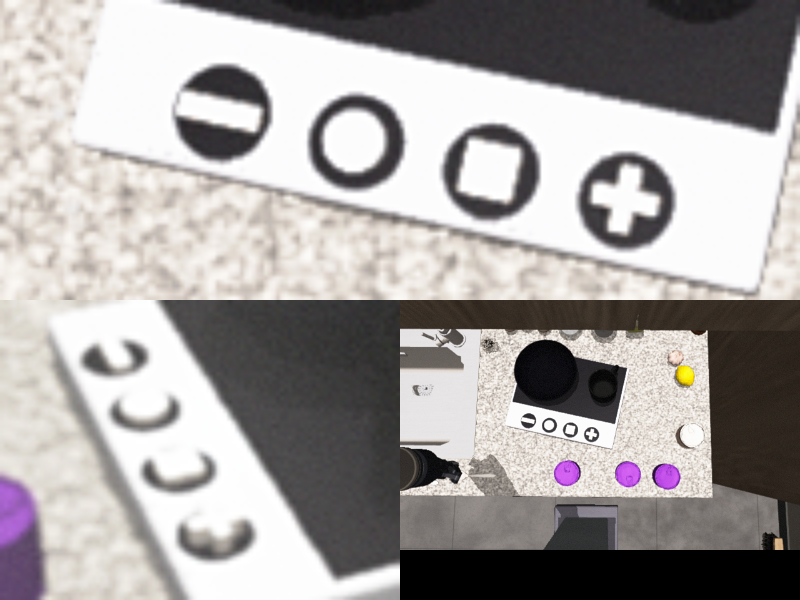

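The bar (205,192), round (238,200) and square (272,207) keys now sit lower. The cross (306,214) is unchanged, and the bowl, mug and tin stand where they were. The robot is clear.

```bash
python3 -c "
from station import bot
print(bot.hand_in())"
```

```text
the job is handed in; nothing more can be done
None
```

I pressed the round, bar and square keys in that order, each to its stop at about 8 N. The cross key, bowl, mug and tin were left alone, and the job is handed in; the hand-in returned no verdict.

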